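# Hold the desk bin open with its lever and let the lid down softly

### The arm

A 7-joint arm with a two-finger parallel gripper is mounted at the origin on the work surface. World frame = base frame: x ahead of the robot, y to its left, z up, the work surface at z = 0. Lengths are in mm, angles in rad, forces in N, time in s.
With the tool pointing down it reaches from about 425 to 950 mm from the base axis. Payload 4.7 kg.
Tool frame: the origin (TCP) lies on the centre line of the jaws, within the pads' length; the fingertips stand 17 mm ahead of it and the grasp point (between the pads) lies 2 mm behind it; z points along the fingers, y is the line along which they close (so a half turn about z gives the same grasp; the last joint's range is limited). The gripper opens to 85 mm and grips with 20 to 120 N. Pads are 22 mm wide; open, the fingers measure 114 mm over their backs; the gripper's body (76 mm by 85 mm) begins 54 mm behind the grasp point. The pads swing forward as they close: fully open they stand 13 mm farther back than shut.
Start: joints at [1.152, 0.469, -0.049, 1.532, 0.024, 1.141, -0.082], TCP at [256.548, -624.364, 248.335] pointing down, gripper open.
Joint ranges: [-2.59, 2.59], [-0.33, 1.99], [-1.39, 1.29], [0.1, 2.45], [-1.04, 4.18], [0.21, 1.99], [-2.66, 2.66]. Speed limits (rad/s): [2.57, 2.57, 3.14, 3.14, 3.14, 3.14, 3.14].

### API

Orientations are given as [roll, pitch, yaw] about the fixed x, y, z axes, in that order (R = Rz(yaw) Ry(pitch) Rx(roll)).
In Python, from cell import get_obs, read_camera, finish_job, look_for gives the robot as it stands. The module is installed in compiled form; this text tells all that it offers.
- The arm moves only by the tool apply_moves, never from a script. Its argument "moves" is one flat list of numbers, 7 for each row, row after row: the turn, a rotation vector about the tool's x, y, z in rad, then the shift along the tool's x, y, z in m, then the opening, from 0 (shut) to 1 (fully open). In form: [ax, ay, az, x, y, z, fingers, ax, ay, az, x, y, z, fingers, ...]. A call has exactly 10 rows; each row is the pose to reach, as a shift and turn from the pose commanded when the call began, along the tool's axes at that moment; what a row does not reach only later rows make up. A row lasts 1/8 s, in which the tool goes at most 62.5 mm and 10.7 degrees, less where a joint would pass 70% of its speed; a pose out of reach is approached as far as the arm can. A call with a gripper value outside its range is refused whole. The fingers move at their own pace and stop on an object; "newtons" is the grip in N (left out, the last holds). Time passes only in rows, so rows that repeat a pose let the fingers close, or fill a call up. It gives the time, the measured TCP pose, the force, the opening and the grip force at its end, in the units of the state.
- get_obs(): the state, without advancing time (a new reading comes with each control period).
- read_camera(name): name is "scene" or "top" or "wrist"; returns a dict with "image" (400x640x3 uint8, blue, green, red), "fx", "fy", "cx", "cy" (pixels), "camera_from_world" (4x4, takes a point from world to camera coordinates). Camera axes: x right, y down, z forward; pixel columns grow to the right and rows downward; lengths in mm; the calibration is good to about 2 mm. A picture is of the moment at which its call begins. There is no depth.
- finish_job(): hands the job in; it is judged then, once.
Trained networks look in the newest picture that a camera, given by its name, has taken for a name from the list of things; names that differ only in an ending like _2 or _b are one class to them, and where a whole thing is asked for, a point or a joint stands for the part that bears it (a point fixed in the world has none). Each returns a list of dicts, best first, with "confidence" (0 to 1); they miss things now and then, are a little off and sometimes report something else, mostly with a low value. They report only what shows in the picture. A call takes as long as a camera call. They do not tell look-alikes from the thing itself.
- look_for(camera, thing): "centre" ([column, row] in pixels, amid what is visible of it).
The state is a dict: "time": time; "q": joint angles; "joint_velocities": joint speeds; "joint_efforts": joint torques, N m; "position": TCP position; "tool_rot": TCP orientation; "contact_force": force on the tool from outside, world axes, zero at the start; "torque": the same for the moment, N m; "gripper_width": finger opening in mm; "finger_force": force on a finger pad.
Only numpy, scipy, OpenCV 4.12 (cv2) and the standard library are available. Lean on these libraries where they do the work, as an engineer would, in place of code of your own. Each camera call takes 0.05 s, during which the arm holds its last target. There are 200 camera calls.

### The job

With the fingertips, press the lever of the square desk bin all the way down so that its lid stands wide open, and hold it there for about three seconds while I drop something in. Then ease the lever slowly back up, so that the lid settles shut without slamming. Keep the arm off the lid itself, leave the round bin shut, and do not shift, tip or lift the mug, the mouse or the stapler.

Things in the scene. Friction and masses are not known exactly. Their poses are not given: they have to be found in the camera images.
- square: square brushed-aluminium desk bin, 146 x 146 mm, 150 mm tall, fixed, on a 4 mm felt mat beside the round bin (which of them is nearer the robot varies). Origin at the centre of its underside, z up; its lever sticks out of its front, along its own -x. Its 150 x 150 x 8 mm lid, its top 160 mm above the underside, is hinged at the back (+x) and swings up and away from the lever
- square_pad (a point): centre of the upper face of the square bin's lever pad, a flat steel plate 40 mm along the lever x 50 mm across, 6 mm thick, on a 10 mm rod. Axes turn with the lever: -x outward along it, z up. At rest 87 mm above the bin's underside and 127 mm in front of its front face; fully pressed about 47 mm lower, almost straight below
- square_pivot (a point): the hinge of the square bin's lever, on the bin (fixed), in the front face, 70 mm above the underside, 130 mm behind the middle of the pad; axes as the bin's. The lever turns about the bin's y axis
- square_lid (a joint): lid angle of the square bin: 0 shut, about 1.11 rad with the lever fully down. Linked to the lever: 3 rad per rad of lever (0 to 0.37 rad), so 10 mm of pad travel turns the lid about 0.23 rad. A spring and the lid's weight push the lever back up; 4 to 8 N at the pad hold it down. Let go, the lid slams
- square_lid_edge (a point): middle of the front edge of the square bin's lid plate, at its upper face; moves with the lid (the hinge is 150 mm from it along its own +x). The lid is not to be touched
- round: the round brushed-aluminium desk bin, 144 mm in diameter and 150 mm tall, fixed, with a round lid and the same sort of lever at its front (-x), to be left alone. Origin at the centre of its underside
- round_lid (a joint): lid angle of the round bin: 0 shut; it must stay shut
- mug: white ceramic mug, 80 mm in diameter, 90 mm tall, handle to its +y; origin at the centre of its underside; loose
- mouse: black computer mouse, 110 x 60 x 34 mm; origin at the centre of its underside; loose
- stapler: black and steel stapler, 140 x 36 x 53 mm; origin at the centre of its underside; loose
Things that resemble listed ones, but are neither listed nor needed, are in the scene too. What is meant by the mug is not green, and is the larger of those in its own colour.

How it is judged:
By the outcome, as a careful person would: the job done as asked, in the order asked, and still so for the second after the job is handed in, with the robot touching nothing.
It also fails if it takes over 48 s, if anything falls off the work surface, if the arm or the gripper's body presses on something with over 40 N, if the wrist force passes 120 N, or if a joint passes its speed limit or range.

## Working session

There is one attempt and no reset: what is moved stays moved. The work goes in short steps, Python scripts to look and compute and a tool call to move; the robot and the scene stay as the last step left them, time stands still between calls to the robot, and variables do not carry over. Pictures are saved under pics/ and viewed, at most 10 in all, crops included, and the job is handed in when it is done.

Besides the shell and the picture viewer there is one more tool, called after ">>>" by a JSON object that holds its "fn" and its "kwargs". apply_moves: Moves the arm, as the interface text tells. Its arguments: {"type":"object","properties":{"moves":{"type":"array","items":{"type":"number"}},"newtons":{"type":"number"}},"required":["moves"]}

```bash
mkdir -p pics
cat > h.py <<'E'
import numpy as np, cv2
from cell import *
def ray(c,px):
    T=np.array(c["camera_from_world"]);R,t=T[:3,:3],T[:3,3]
    d=R.T@np.array([(px[0]-c["cx"])/c["fx"],(px[1]-c["cy"])/c["fy"],1]);return -R.T@t,d
def atz(c,px,z):
    o,d=ray(c,px);return o+d*(z-o[2])/d[2]
def proj(c,p):
    T=np.array(c["camera_from_world"]);v=T[:3,:3]@np.array(p)+T[:3,3];return [c["fx"]*v[0]/v[2]+c["cx"],c["fy"]*v[1]/v[2]+c["cy"]]
E
python3 - <<'E'
from h import *
np.set_printoptions(precision=1,suppress=True)
for n in("scene","top"):
    c=read_camera(n);cv2.imwrite(f"pics/{n}1.png",c["image"])
    print(n,ray(c,(320,200)))
    for t in("square","square_pad","square_lid","square_lid_edge","round","round_lid","mug","mouse","stapler"):
        print(t,[(np.round(d["centre"]).tolist(),round(d["confidence"],2),atz(c,d["centre"],90)[:2].round().tolist()) for d in look_for(n,t)][:4])
o=get_obs();print(o["time"],o["position"],o["tool_rot"])
E
```

```text
scene (array([1454.5,  485.2,  929.8]), array([-0.7, -0.4, -0.6]))
square [([208.0, 202.0], 0.8, [677.0, -324.0])]
square_pad [([252.0, 226.0], 0.68, [701.0, -141.0]), ([201.0, 183.0], 0.24, [610.0, -408.0])]
square_lid [([198.0, 184.0], 0.86, [620.0, -411.0])]
square_lid_edge []
round [([248.0, 170.0], 0.58, [476.0, -322.0])]
round_lid [([243.0, 157.0], 0.94, [415.0, -388.0])]
mug [([450.0, 211.0], 0.73, [345.0, 333.0]), ([390.0, 217.0], 0.61, [463.0, 186.0]), ([436.0, 234.0], 0.56, [464.0, 329.0])]
mouse [([395.0, 319.0], 0.85, [800.0, 337.0])]
stapler [([387.0, 264.0], 0.65, [647.0, 254.0])]
top (array([ 228.1,  -21. , 1389.7]), array([ 0.2, -0. , -1. ]))
square [([415.0, 157.0], 0.96, [684.0, -341.0])]
square_pad [([359.0, 153.0], 0.84, [697.0, -157.0])]
square_lid [([419.0, 153.0], 0.59, [699.0, -357.0])]
square_lid_edge [([417.0, 155.0], 0.57, [692.0, -349.0])]
round [([412.0, 214.0], 0.63, [493.0, -324.0]), ([419.0, 155.0], 0.29, [691.0, -357.0])]
round_lid [([418.0, 212.0], 0.67, [501.0, -343.0])]
mug [([214.0, 233.0], 0.87, [425.0, 300.0]), ([207.0, 279.0], 0.85, [281.0, 313.0]), ([260.0, 242.0], 0.68, [396.0, 156.0]), ([420.0, 153.0], 0.23, [698.0, -358.0])]
mouse [([218.0, 148.0], 0.69, [705.0, 307.0])]
stapler [([241.0, 188.0], 0.65, [570.0, 224.0])]
1.0 [ 256.6 -624.3  248.3] [ 3.1 -0.   0.4]
```

View pics/scene1.png

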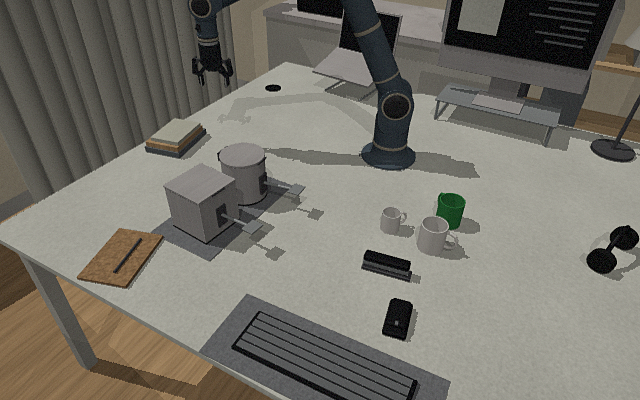

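View pics/top1.png

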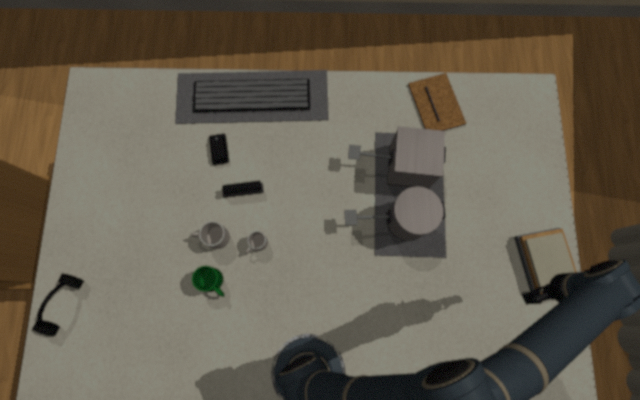

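The scene view shows the square bin at (205,205), with its lever pad near (245,228). The round bin is at (243,172), with its pad near (290,190). In the top view the pads are near (354,152) for the square bin and (351,215) for the round one.

These could be taken for the square pad:
- **Round bin's pad:** top (351,215)
- **Shadows:** top (335,164) and (331,226)

I choose the pad at top (354,152), because its rod leads to the square lid.

Run:
```python
from h import *
c=read_camera("top");im=c["image"]
a=cv2.resize(im[115:245,320:460],None,fx=5,fy=4.5,interpolation=cv2.INTER_CUBIC)
a=cv2.resize(im[120:240,320:460],(700,600),interpolation=cv2.INTER_CUBIC)
cv2.imwrite("pics/t2.png",a)
c=read_camera("scene");im=c["image"]
cv2.imwrite("pics/s2.png",cv2.resize(im[140:260,160:320],(800,600),interpolation=cv2.INTER_CUBIC))
```

```text
(no output)
```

View pics/t2.png

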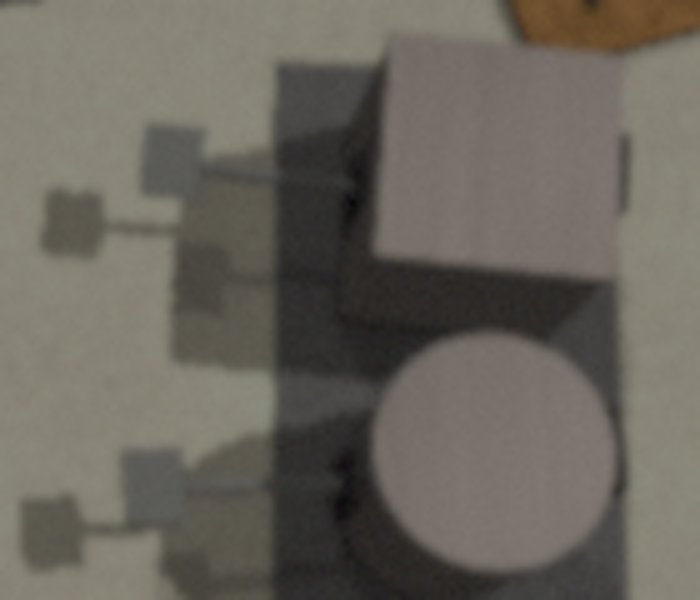

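View pics/s2.png

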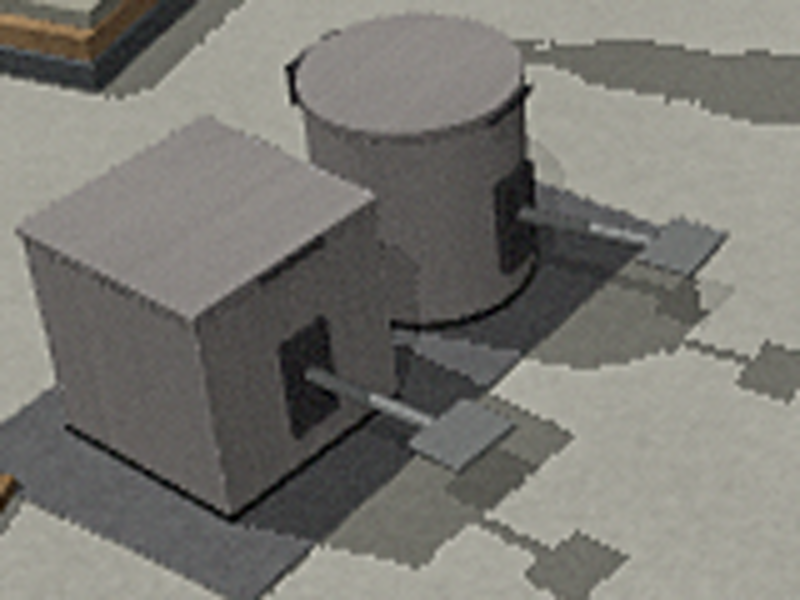

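The crops confirm the choice. The square bin's pad is at top px (354.4,152) and scene px (252.6,226.8), and its rod runs to the square bin. The lid corners show clearly too.

Run:
```python
from h import *
from scipy.spatial.transform import Rotation as Ro
np.set_printoptions(precision=3,suppress=True)
c=read_camera("top");s=read_camera("scene")
f=lambda p:(320+p[0]/5,120+p[1]/5)
p=atz(c,f((172,160)),91);print("pad top",p,"scene",atz(s,(252.6,226.8),91))
L=np.array([atz(c,f(q),164) for q in[(388,35),(625,53),(612,278),(375,258)]]);print(L,L.mean(0))
e=[L[1]-L[0],L[2]-L[3]];print([np.arctan2(v[1],v[0]) for v in e])
e=[L[2]-L[1],L[3]-L[0]];print([np.arctan2(-v[0],v[1])  for v in e],[np.linalg.norm(v) for v in e])
print("bin->pad dir",np.arctan2(*(L.mean(0)-p)[[1,0]]),np.linalg.norm((L.mean(0)-p)[:2]))
print("round pad",atz(c,f((155,487)),91))
o=get_obs();print(o["time"],o["position"],o["tool_rot"],Ro.from_euler("xyz",o["tool_rot"]).as_matrix(),o["gripper_width"])
```

```text
pad top [ 698.589 -142.491   91.   ] scene [ 703.646 -136.249   91.   ]
[[ 757.546 -272.952  164.   ]
 [ 747.567 -422.432  164.   ]
 [ 599.329 -406.04   164.   ]
 [ 610.149 -260.383  164.   ]] [ 678.648 -340.452  164.   ]
[np.float64(-1.6374567043885817), np.float64(-1.6449494161380724)]
[np.float64(1.4606637112162504), np.float64(1.4857241928354066)] [np.float64(149.14141396108826), np.float64(147.93122111282224)]
bin->pad dir -1.6711900498200496 198.96216874224774
round pad [ 478.786 -130.025   91.   ]
1.2 [ 256.564 -624.345  248.327] [ 3.142 -0.     0.39 ] [[ 0.925  0.38   0.   ]
 [ 0.38  -0.925 -0.   ]
 [ 0.     0.    -1.   ]] 85.57432332017665
```

>>> {"fn": "apply_moves", "kwargs": {"moves": [0, 0, 0, 0, 0, -0.05, 0, 0, 0, 0, 0.05, -0.0235, -0.06, 0, 0, 0, 0, 0.1, -0.047, -0.06, 0, 0, 0, 0, 0.15, -0.0705, -0.06, 0, 0, 0, 0, 0.2, -0.094, -0.06, 0, 0, 0, 0, 0.25, -0.1175, -0.06, 0, 0, 0, 0, 0.3, -0.141, -0.06, 0, 0, 0, 0, 0.35, -0.1645, -0.06, 0, 0, 0, 0, 0.4, -0.188, -0.06, 0, 0, 0, 0, 0.45, -0.2115, -0.06, 0], "newtons": 40}}

```text
time: 2.45
position: [593.5, -256.4, 308.5]
tool_rot: [3.141, -0.0, 0.39]
contact_force: [0.1, -0.8, -0.4]
gripper_width: -0.1
finger_force: 0.0
```

>>> {"fn": "apply_moves", "kwargs": {"moves": [0, 0, 0, 0.05, -0.0235, 0, 0, 0, 0, 0, 0.1, -0.047, 0, 0, 0, 0, 0, 0.143, -0.0675, 0, 0, 0, 0, 0, 0.143, -0.0675, 0.04, 0, 0, 0, 0, 0.143, -0.0675, 0.08, 0, 0, 0, 0, 0.143, -0.0675, 0.11, 0, 0, 0, 0, 0.143, -0.0675, 0.13, 0, 0, 0, 0, 0.143, -0.0675, 0.14, 0, 0, 0, 0, 0.143, -0.0675, 0.14, 0, 0, 0, 0, 0.143, -0.0675, 0.14, 0]}}

```text
time: 3.7
position: [699.9, -141.0, 169.8]
tool_rot: [3.14, -0.002, 0.39]
contact_force: [1.2, -0.0, -0.1]
gripper_width: 0.0
finger_force: 0.0
```

Run:
```python
from h import *
np.set_printoptions(precision=3,suppress=True)
o=get_obs();print(o["time"],o["position"],o["tool_rot"],o["gripper_width"],o["contact_force"],o["q"])
for n in("scene","wrist"):
    c=read_camera(n);im=c["image"]
    tip=np.array(o["position"])-[0,0,17]
    print(n,proj(c,tip),"pad est",proj(c,[699,-141,91]),[(d["centre"],d["confidence"],atz(c,d["centre"],91)) for d in look_for(n,"square_pad")])
    if n=="scene": a=cv2.resize(im[130:250,190:310],(600,600),interpolation=cv2.INTER_CUBIC)
    else: b=cv2.resize(im,None,fx=.5,fy=.5)
    
cv2.imwrite("pics/s3.png",a);cv2.imwrite("pics/w3.png",im)
```

```text
3.7 [ 699.88  -141.03   169.782] [ 3.14  -0.002  0.39 ] 0.015487605554912088 [ 1.196 -0.037 -0.105] [ 0.297  0.609 -0.242  1.5    0.159  1.05  -1.163]
scene [np.float64(250.34798568612206), np.float64(208.6758945574414)] pad est [np.float64(252.20762235581185), np.float64(225.32738529395962)] [([250.1, 223.8], 0.66, array([ 696.606, -150.169,   91.   ]))]
wrist [np.float64(321.4425945296792), np.float64(255.03426555114993)] pad est [np.float64(321.0780297181967), np.float64(213.7541270933387)] [([341.7, 221.3], 0.7, array([ 699.322, -155.349,   91.   ]))]
```

View pics/s3.png

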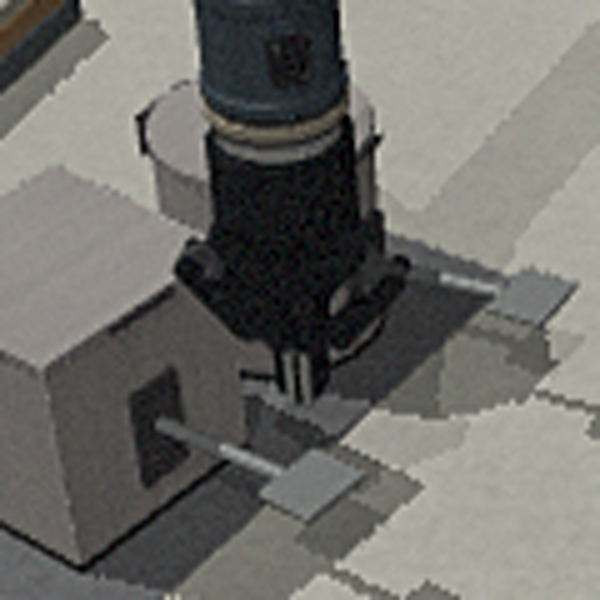

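View pics/w3.png

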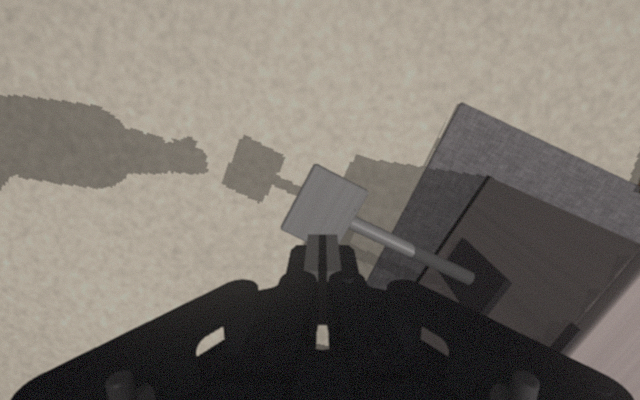

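The pad centre shows at wrist px (325,207) and my estimate projects to (321,214), so I correct by about 3 mm while descending.

>>> {"fn": "apply_moves", "kwargs": {"moves": [0, 0, 0, 0.003, 0.001, 0.02, 0, 0, 0, 0, 0.003, 0.001, 0.04, 0, 0, 0, 0, 0.003, 0.001, 0.05, 0, 0, 0, 0, 0.003, 0.001, 0.056, 0, 0, 0, 0, 0.003, 0.001, 0.06, 0, 0, 0, 0, 0.003, 0.001, 0.064, 0, 0, 0, 0, 0.003, 0.001, 0.068, 0, 0, 0, 0, 0.003, 0.001, 0.072, 0, 0, 0, 0, 0.003, 0.001, 0.076, 0, 0, 0, 0, 0.003, 0.001, 0.08, 0]}}

```text
time: 5.15
position: [702.5, -139.9, 88.2]
tool_rot: [-3.141, -0.001, 0.39]
contact_force: [-1.9, 3.3, 4.0]
gripper_width: -0.2
finger_force: 2.4
```

>>> {"fn": "apply_moves", "kwargs": {"moves": [0, 0, 0, 0, 0, 0.003, 0, 0, 0, 0, 0, 0, 0.006, 0, 0, 0, 0, 0, 0, 0.009, 0, 0, 0, 0, 0, 0, 0.012, 0, 0, 0, 0, 0, 0, 0.015, 0, 0, 0, 0, 0, 0, 0.018, 0, 0, 0, 0, 0, 0, 0.02, 0, 0, 0, 0, 0, 0, 0.022, 0, 0, 0, 0, 0, 0, 0.024, 0, 0, 0, 0, 0, 0, 0.024, 0]}}

```text
time: 6.4
position: [702.2, -142.1, 64.3]
tool_rot: [3.14, 0.0, 0.389]
contact_force: [0.4, -1.4, 5.7]
gripper_width: -0.1
finger_force: 1.6
```

Run:
```python
from h import *
c=read_camera("scene");im=c["image"]
cv2.imwrite("pics/s4.png",cv2.resize(im[120:260,160:320],(686,600),interpolation=cv2.INTER_CUBIC))
o=get_obs();print(o["position"],o["contact_force"],o["torque"])
```

```text
[ 702.18815314 -141.921369     64.39183024] [ 0.51078714 -0.28025759  3.64724634] [-0.31720379  0.02512264  0.03238096]
```

View pics/s4.png

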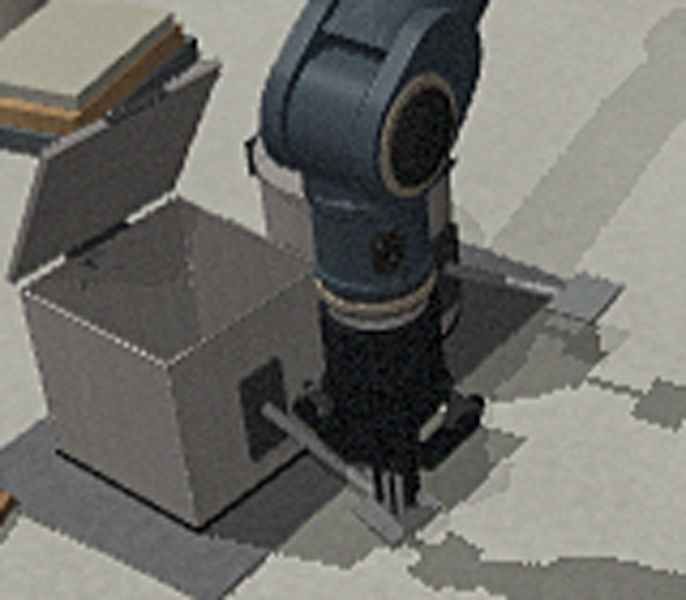

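The lid is nearly open, the fingertips sit on the pad at (395,510) and the round bin's lid is shut. Now I press the last few millimetres to the stop.

>>> {"fn": "apply_moves", "kwargs": {"moves": [0, 0, 0, 0, 0, 0.001, 0, 0, 0, 0, 0, 0, 0.002, 0, 0, 0, 0, 0, 0, 0.003, 0, 0, 0, 0, 0, 0, 0.004, 0, 0, 0, 0, 0, 0, 0.0045, 0, 0, 0, 0, 0, 0, 0.005, 0, 0, 0, 0, 0, 0, 0.005, 0, 0, 0, 0, 0, 0, 0.005, 0, 0, 0, 0, 0, 0, 0.005, 0, 0, 0, 0, 0, 0, 0.005, 0]}}

```text
time: 7.7
position: [702.4, -140.9, 60.6]
tool_rot: [3.141, -0.0, 0.39]
contact_force: [-2.3, -1.2, 9.4]
gripper_width: 0.1
finger_force: 4.1
```

>>> {"fn": "apply_moves", "kwargs": {"moves": [0, 0, 0, 0, 0, 0.0005, 0, 0, 0, 0, 0, 0, 0.001, 0, 0, 0, 0, 0, 0, 0.0015, 0, 0, 0, 0, 0, 0, 0.002, 0, 0, 0, 0, 0, 0, 0.002, 0, 0, 0, 0, 0, 0, 0.002, 0, 0, 0, 0, 0, 0, 0.002, 0, 0, 0, 0, 0, 0, 0.002, 0, 0, 0, 0, 0, 0, 0.002, 0, 0, 0, 0, 0, 0, 0.002, 0]}}

```text
time: 8.95
position: [702.5, -141.1, 59.9]
tool_rot: [3.14, -0.0, 0.39]
contact_force: [-4.3, -0.8, 15.2]
gripper_width: -0.2
finger_force: 6.9
```

>>> {"fn": "apply_moves", "kwargs": {"moves": [0, 0, 0, 0, 0, 0, 0, 0, 0, 0, 0, 0, 0, 0, 0, 0, 0, 0, 0, 0, 0, 0, 0, 0, 0, 0, 0, 0, 0, 0, 0, 0, 0, 0, 0, 0, 0, 0, 0, 0, 0, 0, 0, 0, 0, 0, 0, 0, 0, 0, 0, 0, 0, 0, 0, 0, 0, 0, 0, 0, 0, 0, 0, 0, 0, 0, 0, 0, 0, 0]}}

```text
time: 10.2
position: [702.5, -141.1, 59.9]
tool_rot: [3.14, -0.0, 0.389]
contact_force: [-4.1, -1.2, 15.1]
gripper_width: -0.3
finger_force: 6.9
```

>>> {"fn": "apply_moves", "kwargs": {"moves": [0, 0, 0, 0, 0, 0, 0, 0, 0, 0, 0, 0, 0, 0, 0, 0, 0, 0, 0, 0, 0, 0, 0, 0, 0, 0, 0, 0, 0, 0, 0, 0, 0, 0, 0, 0, 0, 0, 0, 0, 0, 0, 0, 0, 0, 0, 0, -0.001, 0, 0, 0, 0, 0, 0, -0.002, 0, 0, 0, 0, 0, 0, -0.003, 0, 0, 0, 0, 0, 0, -0.004, 0]}}

```text
time: 11.45
position: [702.3, -140.6, 61.5]
tool_rot: [3.141, -0.0, 0.39]
contact_force: [-0.3, -0.4, 4.3]
gripper_width: 0.0
finger_force: 1.6
```

>>> {"fn": "apply_moves", "kwargs": {"moves": [0, 0, 0, 0, 0, -0.001, 0, 0, 0, 0, 0, 0, -0.002, 0, 0, 0, 0, 0, 0, -0.003, 0, 0, 0, 0, 0, 0, -0.004, 0, 0, 0, 0, 0, 0, -0.005, 0, 0, 0, 0, 0, 0, -0.006, 0, 0, 0, 0, 0, 0, -0.007, 0, 0, 0, 0, 0, 0, -0.008, 0, 0, 0, 0, 0, 0, -0.009, 0, 0, 0, 0, 0, 0, -0.01, 0]}}

```text
time: 12.7
position: [702.3, -139.7, 71.4]
tool_rot: [-3.141, -0.001, 0.39]
contact_force: [0.4, 4.3, 3.1]
gripper_width: 0.0
finger_force: 2.2
```

>>> {"fn": "apply_moves", "kwargs": {"moves": [0, 0, 0, 0, 0, -0.001, 0, 0, 0, 0, 0, 0, -0.002, 0, 0, 0, 0, 0, 0, -0.003, 0, 0, 0, 0, 0, 0, -0.004, 0, 0, 0, 0, 0, 0, -0.005, 0, 0, 0, 0, 0, 0, -0.006, 0, 0, 0, 0, 0, 0, -0.007, 0, 0, 0, 0, 0, 0, -0.008, 0, 0, 0, 0, 0, 0, -0.009, 0, 0, 0, 0, 0, 0, -0.01, 0]}}

```text
time: 13.95
position: [702.2, -140.7, 81.4]
tool_rot: [-3.142, -0.0, 0.39]
contact_force: [0.8, 4.4, 4.7]
gripper_width: -0.0
finger_force: 2.3
```

>>> {"fn": "apply_moves", "kwargs": {"moves": [0, 0, 0, 0, 0, -0.001, 0, 0, 0, 0, 0, 0, -0.002, 0, 0, 0, 0, 0, 0, -0.003, 0, 0, 0, 0, 0, 0, -0.004, 0, 0, 0, 0, 0, 0, -0.005, 0, 0, 0, 0, 0, 0, -0.006, 0, 0, 0, 0, 0, 0, -0.007, 0, 0, 0, 0, 0, 0, -0.008, 0, 0, 0, 0, 0, 0, -0.009, 0, 0, 0, 0, 0, 0, -0.01, 0]}}

```text
time: 15.2
position: [702.2, -140.7, 91.4]
tool_rot: [3.142, -0.0, 0.39]
contact_force: [-0.4, 5.3, 4.5]
gripper_width: -0.0
finger_force: 2.6
```

>>> {"fn": "apply_moves", "kwargs": {"moves": [0, 0, 0, 0, 0, -0.001, 0, 0, 0, 0, 0, 0, -0.002, 0, 0, 0, 0, 0, 0, -0.003, 0, 0, 0, 0, 0, 0, -0.004, 0, 0, 0, 0, 0, 0, -0.0045, 0, 0, 0, 0, 0, 0, -0.005, 0, 0, 0, 0, 0, 0, -0.0055, 0, 0, 0, 0, 0, 0, -0.006, 0, 0, 0, 0, 0, 0, -0.0065, 0, 0, 0, 0, 0, 0, -0.007, 0]}}

```text
time: 16.45
position: [702.2, -141.0, 98.4]
tool_rot: [3.141, 0.0, 0.39]
contact_force: [0.0, 3.2, 5.0]
gripper_width: -0.2
finger_force: 2.5
```

>>> {"fn": "apply_moves", "kwargs": {"moves": [0, 0, 0, 0, 0, -0.0005, 0, 0, 0, 0, 0, 0, -0.001, 0, 0, 0, 0, 0, 0, -0.0015, 0, 0, 0, 0, 0, 0, -0.002, 0, 0, 0, 0, 0, 0, -0.0025, 0, 0, 0, 0, 0, 0, -0.003, 0, 0, 0, 0, 0, 0, -0.0035, 0, 0, 0, 0, 0, 0, -0.004, 0, 0, 0, 0, 0, 0, -0.0045, 0, 0, 0, 0, 0, 0, -0.005, 0]}}

```text
time: 17.7
position: [702.1, -141.2, 103.3]
tool_rot: [3.141, 0.0, 0.39]
contact_force: [-0.1, 1.5, 4.4]
gripper_width: -0.1
finger_force: 2.3
```

>>> {"fn": "apply_moves", "kwargs": {"moves": [0, 0, 0, 0, 0, -0.0005, 0, 0, 0, 0, 0, 0, -0.001, 0, 0, 0, 0, 0, 0, -0.0015, 0, 0, 0, 0, 0, 0, -0.002, 0, 0, 0, 0, 0, 0, -0.0025, 0, 0, 0, 0, 0, 0, -0.003, 0, 0, 0, 0, 0, 0, -0.0035, 0, 0, 0, 0, 0, 0, -0.004, 0, 0, 0, 0, 0, 0, -0.0045, 0, 0, 0, 0, 0, 0, -0.005, 0]}}

```text
time: 18.95
position: [702.1, -141.2, 108.2]
tool_rot: [3.141, 0.0, 0.389]
contact_force: [-0.4, -1.4, 1.5]
gripper_width: 0.1
finger_force: 1.0
```

>>> {"fn": "apply_moves", "kwargs": {"moves": [0, 0, 0, 0, 0, -0.0005, 0, 0, 0, 0, 0, 0, -0.001, 0, 0, 0, 0, 0, 0, -0.0015, 0, 0, 0, 0, 0, 0, -0.002, 0, 0, 0, 0, 0, 0, -0.0025, 0, 0, 0, 0, 0, 0, -0.003, 0, 0, 0, 0, 0, 0, -0.0035, 0, 0, 0, 0, 0, 0, -0.004, 0, 0, 0, 0, 0, 0, -0.0045, 0, 0, 0, 0, 0, 0, -0.005, 0]}}

```text
time: 20.2
position: [702.2, -140.7, 113.4]
tool_rot: [3.142, -0.0, 0.39]
contact_force: [-0.3, 0.1, -0.5]
gripper_width: 0.3
finger_force: 0.0
```

Contact has ended, so I lift clear and check.

>>> {"fn": "apply_moves", "kwargs": {"moves": [0, 0, 0, 0, 0, -0.01, 0, 0, 0, 0, 0, 0, -0.03, 0, 0, 0, 0, 0, 0, -0.05, 0, 0, 0, 0, 0, 0, -0.07, 0, 0, 0, 0, 0, 0, -0.09, 0, 0, 0, 0, 0, 0, -0.1, 0, 0, 0, 0, 0, 0, -0.1, 0, 0, 0, 0, 0, 0, -0.1, 0, 0, 0, 0, 0, 0, -0.1, 0, 0, 0, 0, 0, 0, -0.1, 0]}}

```text
time: 21.45
position: [701.9, -140.7, 212.6]
tool_rot: [-3.141, 0.001, 0.39]
contact_force: [-0.5, -0.4, -0.3]
gripper_width: 0.1
finger_force: 0.0
```

Run:
```python
from h import *
c=read_camera("scene");cv2.imwrite("pics/s5.png",c["image"])
```

```text
(no output)
```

View pics/s5.png

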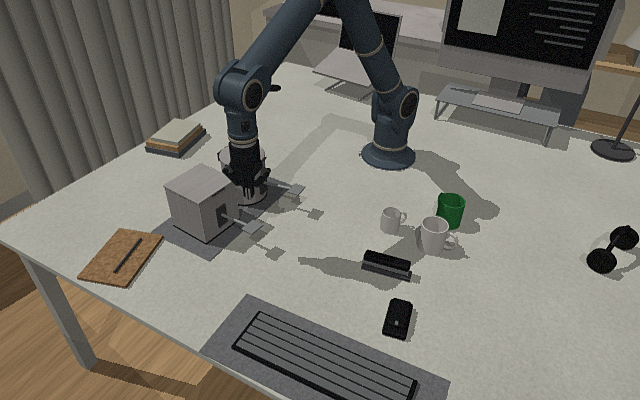

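The square lid at (200,183) is shut, the lever pad at (252,227) is back up, and the mug, mouse and stapler have not moved. The arm is touching nothing.

```bash
python3 -c "
from cell import *
print(finish_job())"
```

```text
the job is handed in; nothing more can be done
None
```

I pressed the square bin's lever down to its stop, held the lid wide open for about three seconds, then eased it shut over about eight seconds; the arm stayed off the lid, the round bin stayed shut, nothing else moved, and I handed the job in at about 21.5 s.

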